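# Lock the pottery wheel's spindle

## Robot

A 6-joint arm with a two-finger parallel gripper is mounted at the origin on the work surface. World frame = base frame: x ahead of the robot, y to its left, z up, the work surface at z = 0. Lengths are in m, angles in rad, forces in N, time in s.
With the tool pointing down it reaches from about 0.325 to 0.775 m from the base axis. Payload 5.5 kg.
Tool frame: the origin (TCP) lies at the very end of the fingers, on their centre line; the grasp point (between the pads) lies 19 mm behind it; z points along the fingers, y is the line along which they close (so a half turn about z gives the same grasp; the last joint's range is limited). The gripper opens to 85 mm and grips with 20 to 120 N. Pads are 22 mm wide; open, the fingers measure 114 mm over their backs; the gripper's body (76 mm by 85 mm) begins 54 mm behind the grasp point. The pads swing forward as they close: fully open they stand 13 mm farther back than shut.
Start: joints at [1.091, 0.091, 1.231, -0, 1.82, -0.057], TCP at [0.246, 0.547, 0.231] pointing down, gripper open.
Joint ranges: [-2.87, 2.87], [-0.86, 2.18], [0.17, 2.46], [-1.51, 4.65], [0.06, 2.69], [-2.65, 2.65]. Speed limits (rad/s): [2.57, 2.57, 3.01, 3.14, 3.14, 3.14].

## Interface

Orientations are given as [roll, pitch, yaw] about the fixed x, y, z axes, in that order (R = Rz(yaw) Ry(pitch) Rx(roll)).
In Python, from plant import telemetry, imaging, env gives the robot as it stands.
- The arm moves only by the tool arm_command, never from a script. Its argument "motion" is a list of rows, each an object of numbers: "rx", "ry", "rz": the turn, a rotation vector about the tool's x, y, z as a fraction of full scale; "dx", "dy", "dz": the shift along the tool's x, y, z as a fraction of full scale; "jaw": the gripper command: -1 is shut, 1 is fully open, values between are in proportion. A call has 1 to 20 rows; each row is the pose to reach, as a shift and turn from the pose commanded when the call began, along the tool's axes at that moment, turning the shorter way round; what a row does not reach only later rows make up. Full scale, the value 1, is 150 mm for a shift and 2 pi rad for a turn. A row lasts 1/8 s, in which the tool goes at most 62.5 mm and 10.7 degrees, less where a joint would pass 70% of its speed; a pose out of reach is approached as far as the arm can. A call with a number of a shift or a turn outside -1 to 1 is refused whole. A call with a gripper value outside its range is refused whole. The fingers move at their own pace and stop on an object; "newtons" is the grip in N (left out, the last holds). Time passes only in rows, so rows that repeat a pose let the fingers close. It gives the time, the measured TCP pose, the force, the opening and the grip force at its end, in the units of the state.
- telemetry.state(): the state, without advancing time (a new reading comes with each control period).
- imaging.snapshot(name): name is "scene" or "top"; returns (picture, depth): 480x640x3 uint8, red, green, blue; 480x640 float32, m along the optical axis (not along the pixel's ray), 0 where there is no reading.
- imaging.camera_model(name): a dict with "K" (3x3 intrinsics, pixels), "distortion" ([k1, k2, p1, p2, k3] as OpenCV has them; the pictures are not rectified), "R" (3x3) and "t" (3): a world point X has camera coordinates R X + t. Camera axes: x right, y down, z forward; pixel columns grow to the right and rows downward; lengths in m; the calibration is good to about 2 mm. A picture is of the moment at which its call begins. camera_model takes no time and is no camera call.
- env.close_job(): hands the job in; it is judged then, once.
The state is a dict: "time_s": time; "joints": joint angles; "dq": joint speeds; "tau": joint torques, N m; "position": TCP position; "tcp_rot": TCP orientation; "wrist_force": force on the tool from outside, world axes, zero at the start; "torque": the same for the moment, N m; "opening": opening from 0.0 (shut) to 1.0 (fully open); "finger_force": force on a finger pad.
Only numpy, scipy, OpenCV 4.12 (cv2) and the standard library are available. Lean on these libraries where they do the work, as an engineer would, in place of code of your own. Each camera call takes 0.05 s, during which the arm holds its last target. There are 200 camera calls.

## Task

The wheel head is off the little white pottery wheel and its spindle has to be locked. Turn the hub by its orange fin until the notch in its rim lines up with the slot between the two blue cheeks, then set the brass key upright and fully down into notch and slot together, bridging both, and let go. The dark steel key belongs to another machine: leave it where it stands.

Things in the scene. Friction and masses are not known exactly. Their poses are not given: they have to be found in the camera images.
- hub (a joint): Pottery wheel's hub: aluminium disc 110 mm across, top at height 72 mm, one notch 28 mm wide, 18 deep, from rim to 27 mm off the axis. Orange fin to grip, centred on the axis: 12 mm thick, 44 long (pointing along the notch), heights 72 to 112. Rad, grows counter-clockwise seen from above; 0 = notch faces the slot. Starts at 0.55 to 1.3. Friction 0.08 N m, no spring, stays as left.
- lock_slot (a point): Where the key's underside centre belongs, on the fixed white housing (220 x 220 x 50 mm high): on the floor of slot and notch, height 54 mm. z up; hub axis 62 mm away along +y. The slot runs along y between two blue cheeks (20 mm wide, tops at height 72), 58 to 100 mm from the hub axis; 28 mm wide, 18 deep, open above and at both ends. At hub 0 the notch continues it inward.
- brass_key: Brass key, about 0.2 kg, standing loose on the table: a blade 64 mm long (x), 14 wide (y), 24 high, and on its middle an upright grip tab 34 mm long (x), 12 thick (y), from 24 to 64 mm above the underside. Origin: centre of the underside; x along the blade, z up. The same either way round.
- steel_key: Dark steel key of the same shape, size and frame as the brass one. Wrong key: to be left alone. Which of the two stands nearer the robot varies.

How it is judged:
On the way, in this order (a step that is already met when the one before it is completed fails the run):
1. the hub is turned until its notch faces the slot (value of joint hub between -0.26 and 0.26 rad), for 0.2 s.
2. the brass key sits in notch and slot (horizontal distance between brass_key and lock_slot below 0.016 m and z of brass_key in the frame of lock_slot below 0.006 m and angle between the x axis of brass_key and the y axis of lock_slot, either way round below 0.3 rad and angle between brass_key's own z axis and vertical below 0.2 rad), for 0.2 s.
At the end, for the whole second after the job is handed in: Notch faces the slot within 15 degrees; brass key upright (11 degrees), underside less than 6 mm above the slot floor, within 16 mm of the slot point, blade along the slot within 17 degrees, at rest and released; steel key not moved over 20 mm nor tipped (all of step 1 and all of step 2 and linear speed of brass_key below 0.03 m/s); the robot touches nothing.
It fails at once if the dark steel key is moved by more than 20 mm or tipped over (distance of steel_key from where it was at the start of the episode above 0.02 m or angle between steel_key's own z axis and vertical above 0.6 rad).
It also fails if it takes over 43 s, if anything falls off the work surface, if the arm or the gripper's body presses on something with over 40 N, if the wrist force passes 120 N, or if a joint passes its speed limit or range.

## Working session

There is one attempt and no reset: what is moved stays moved. The work goes in short steps, Python scripts to look and compute and a tool call to move; the robot and the scene stay as the last step left them, time stands still between calls to the robot, and variables do not carry over. Pictures are saved under pics/ and viewed, at most 10 in all, crops included, and the job is handed in when it is done.

Besides the shell and the picture viewer there is one more tool, called after ">>>" by a JSON object that holds its "method" and its "body", one argument or row to a line. arm_command: Moves the arm, as the interface text tells. Its arguments: {"type":"object","properties":{"motion":{"type":"array","items":{"type":"object","properties":{"rx":{"type":"number"},"ry":{"type":"number"},"rz":{"type":"number"},"dx":{"type":"number"},"dy":{"type":"number"},"dz":{"type":"number"},"jaw":{"type":"number"}}}},"newtons":{"type":"number"}},"required":["motion"]}

```bash
mkdir -p pics; ls; cat > h.py <<'E'
import numpy as np, cv2
from plant import telemetry, imaging, env
def snap(n,f):
    p,d=imaging.snapshot(n); cv2.imwrite('pics/'+f+'.png',p[:,:,::-1]); np.save('pics/'+f+'.npy',d); return p,d
def ray(n,uv):
    m=imaging.camera_model(n);K=np.array(m['K']);R=np.array(m['R']);t=np.array(m['t'])
    q=cv2.undistortPoints(np.array(uv,float).reshape(-1,1,2),K,np.array(m['distortion'])).reshape(-1,2)
    return -R.T@t, np.c_[q,np.ones(len(q))]@R
def atz(n,uv,z):
    c,d=ray(n,uv); return c+d*((z-c[2])/d[:,2])[:,None]
def dep(n,uv,D):
    c,d=ray(n,uv); return np.array([c+r*D[int(v),int(u)] for r,(u,v) in zip(d,uv)])
E
python3 - <<'E'
from h import *
for n in ('scene','top'): 
    snap(n,n+'0'); c,d=ray(n,[[320,240]]); print(n,c,d)
print(telemetry.state())
E
```

```text
pics
scene [ 1.04540301 -0.45214208  0.6915191 ] [[-0.54327136  0.47130969 -0.69479418]]
top [ 0.46586496 -0.03452239  0.69514521] [[ 0.11326982 -0.02116198 -0.99336386]]
{'time_s': 0.1, 'joints': array([ 1.09129078e+00,  9.18402226e-02,  1.23178425e+00, -3.45885280e-05,
        1.81979654e+00, -5.66840372e-02]), 'dq': array([ 0.00127334, -0.00051254, -0.00182987, -0.00183356, -0.00083834,
       -0.00098974]), 'tau': array([ 2.26183452e-03, -4.60213387e+01, -4.19217646e+01, -6.94208279e-05,
        1.06268536e-02, -2.65766306e-05]), 'position': array([0.24608728, 0.54693417, 0.23021941]), 'tcp_rot': array([-3.13976534e+00, -7.00992370e-05,  2.71876259e+00]), 'wrist_force': array([ 0.09703121, -0.08102631, -0.60122887]), 'torque': array([ 0.03890274, -0.00633377, -0.00891861]), 'finger_force': 0.0, 'opening': 1.0021447684504545}
```

View pics/top0.png

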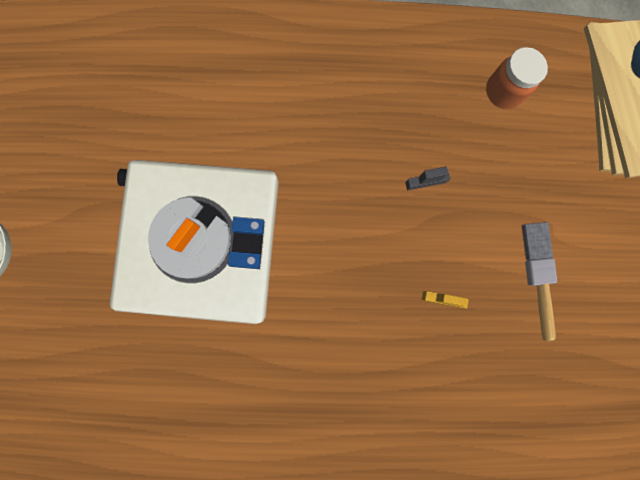

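View pics/scene0.png

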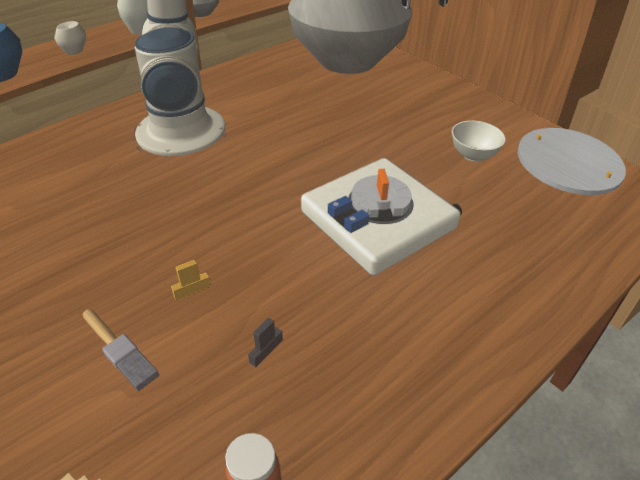

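The top view shows the housing around (192,242), the fin at (183,235), the notch at (208,214), the slot at (247,243), the brass key at (445,299) and the steel key at (428,179). The scene view shows the brass key at (190,280) and the fin at (383,185). I'll enlarge crops of both next.

```bash
python3 - <<'E'
from h import *
t=cv2.imread('pics/top0.png');s=cv2.imread('pics/scene0.png')
def c(i,x,y,w,h,k): return cv2.resize(i[y:y+h,x:x+w],None,fx=k,fy=k,interpolation=cv2.INTER_CUBIC)
# A top hub 140..280,180..300 (x4) ; B top brass 415..475,285..315(x4) ; scene fin, scene brass (x4)
out=np.zeros((600,800,3),np.uint8)
def put(im,x,y): out[y:y+im.shape[0],x:x+im.shape[1]]=im
put(c(t,145,185,130,100,4),0,0)
put(c(t,415,280,65,40,4),530,0)
put(c(s,165,255,55,50,4),530,170)
put(c(s,320,160,110,49,4),0,403)
put(c(s,320,160,80,49,4),460,403)
cv2.imwrite('pics/crop0.png',out)
E
```

```text
(no output)
```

View pics/crop0.png

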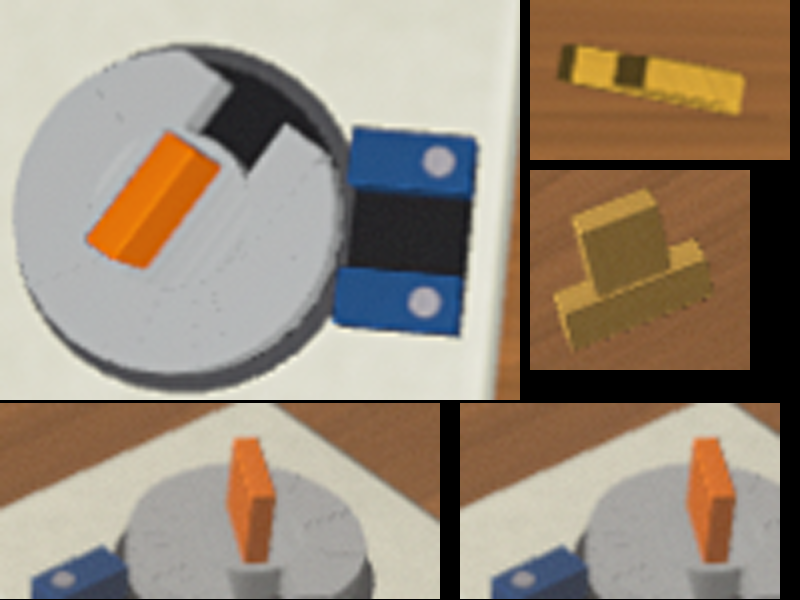

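The crop shows the orange fin top in the left strip, about crop (165,130)–(86,240), with the notch up-right of it. The slot spans crop (352–470,190–272), and the brass tab top leans right. Next I'll segment by colour and depth in both views.

```bash
cat > seg.py <<'E'
from h import *
def cloud(n,p,D,mask):
    v,u=np.nonzero(mask&(D>0)); uv=np.c_[u,v].astype(float)
    c,d=ray(n,uv); return c+d*D[v,u][:,None],uv
def rep(name,P,lo,hi):
    k=(P[:,2]>lo)&(P[:,2]<hi); Q=P[k]
    if len(Q)<8: print(name,'few',len(Q));return
    r=cv2.minAreaRect((Q[:,:2]*1000).astype(np.float32)); 
    w,vec=np.linalg.eigh(np.cov(Q[:,:2].T)); a=vec[:,1]
    print(name,len(Q),'rect c',np.round(r[0],1),'size',np.round(r[1],1),'ang',round(r[2],1),'z',np.round(np.median(Q[:,2]),4),'PCAyaw deg',round(np.degrees(np.arctan2(a[1],a[0])),1),'mean',np.round(Q.mean(0),4))
def masks(p):
    h=cv2.cvtColor(p,cv2.COLOR_RGB2HSV).astype(int);H,S,V=h[...,0],h[...,1],h[...,2]
    vv,uu=np.mgrid[:480,:640]
    return dict(orange=(H>=5)&(H<=15)&(S>225)&(V>150),brass=(H>=18)&(H<=28)&(S>140),blue=(H>100)&(H<118)&(S>150),hub=(S<40)&(V>110))
E
python3 - <<'E'
from seg import *
box={'top':dict(orange=(150,205,210,265),brass=(415,285,475,315),blue=(225,210,270,275),hub=(140,185,240,290)),
'scene':dict(orange=(370,160,395,205),brass=(165,255,215,302),blue=(320,190,375,235),hub=(340,165,415,225))}
for n in box:
    p=cv2.imread(f'pics/{n}0.png')[:,:,::-1];D=np.load(f'pics/{n}0.npy');M=masks(p)
    for k,(a,b,c,d) in box[n].items():
        m=np.zeros((480,640),bool);m[b:d,a:c]=M[k][b:d,a:c]
        P,uv=cloud(n,p,D,m)
        if not len(P): print(n,k,'none');continue
        print(n,k,len(P),'z pct',np.round(np.percentile(P[:,2],[2,25,50,75,98]),4))
        for lo,hi in dict(orange=[(.104,.12)],brass=[(.057,.07),(.018,.032)],blue=[(.066,.08)],hub=[(.066,.078)])[k]: rep(f'  {k}',P,lo,hi)
E
```

```text
top orange 474 z pct [0.0766 0.0943 0.1094 0.1109 0.1128]
  orange 288 rect c [536.4 131.1] size [11.3 42. ] ang 55.7 z 0.1108 PCAyaw deg 146.3 mean [0.5359 0.1313 0.1103]
top brass 478 z pct [-0.0003  0.0229  0.0476  0.0629  0.0649]
  brass 216 rect c [ 459.1 -235.1] size [35. 12.] ang 80.0 z 0.063 PCAyaw deg 81.1 mean [ 0.4594 -0.2344  0.063 ]
  brass 157 rect c [ 458.9 -236.1] size [64.7 13.9] ang 79.0 z 0.0231 PCAyaw deg 75.7 mean [ 0.4605 -0.222   0.0234]
top blue 746 z pct [0.0605 0.0701 0.0709 0.0716 0.0731]
  blue 707 rect c [531.6  53.3] size [41.1 66.2] ang 86.4 z 0.071 PCAyaw deg 176.7 mean [0.5306 0.0547 0.0709]
top hub 8447 z pct [0.047  0.0489 0.0515 0.0705 0.0726]
  hub 4016 rect c [534.7 132.5] size [110.7 105.8] ang 70.0 z 0.0706 PCAyaw deg 58.9 mean [0.5316 0.1331 0.0706]Traceback (most recent call last):
  File "<stdin>", line 8, in <module>
  File "seg.py", line 4, in cloud
    c,d=ray(n,uv); return c+d*D[v,u][:,None],uv
        ~~~^^^^^^
  File "h.py", line 7, in ray
    q=cv2.undistortPoints(np.array(uv,float).reshape(-1,1,2),K,np.array(m['distortion'])).reshape(-1,2)
      ~~~~~~~~~~~~~~~~~~~^^^^^^^^^^^^^^^^^^^^^^^^^^^^^^^^^^^^^^^^^^^^^^^^^^^^^^^^^^^^^^^^
cv2.error: OpenCV(4.12.0) /io/opencv/modules/calib3d/src/undistort.dispatch.cpp:347: error: (-215:Assertion failed) CV_IS_MAT(_src) && CV_IS_MAT(_dst) && (_src->rows == 1 || _src->cols == 1) && (_dst->rows == 1 || _dst->cols == 1) && _src->cols + _src->rows - 1 == _dst->rows + _dst->cols - 1 && (CV_MAT_TYPE(_src->type) == CV_32FC2 || CV_MAT_TYPE(_src->type) == CV_64FC2) && (CV_MAT_TYPE(_dst->type) == CV_32FC2 || CV_MAT_TYPE(_dst->type) == CV_64FC2) in function 'cvUndistortPointsInternal'
```

```bash
cat > go.py <<'E'
from h import *
from scipy.spatial.transform import Rotation as Ro
def go(p,yaw,n=1):
    s=telemetry.state();R=Ro.from_euler('xyz',s['tcp_rot'])
    d=R.inv().apply(np.array(p)-s['position'])/0.15
    r=(R.inv()*Ro.from_euler('xyz',[np.pi,0,np.radians(yaw)])).as_rotvec()/(2*np.pi)
    print('t',s['time_s'],'pos',np.round(s['position'],4),'rot',np.round(np.degrees(s['tcp_rot']),2),'d',np.round(d/n,4),'r',np.round(r,4))
E
python3 - <<'E'
from seg import *
from go import go
n='scene';p=cv2.imread('pics/scene0.png')[:,:,::-1];D=np.load('pics/scene0.npy')
h=cv2.cvtColor(p,cv2.COLOR_RGB2HSV);print('hsv brass',h[265,190],h[285,190],'fin',h[175,381],h[190,387],'blue',h[205,338])
M=dict(brass=((165,255,215,302),(h[...,0]>17)&(h[...,1]>100)),orange=((370,160,395,205),(h[...,1]>190)&(h[...,0]<15)),blue=((320,190,375,235),(h[...,0]>100)&(h[...,1]>120)))
L=dict(brass=[(.057,.07),(.018,.03)],orange=[(.106,.12)],blue=[(.067,.08)])
for k,((a,b,c,d),mm) in M.items():
    m=np.zeros((480,640),bool);m[b:d,a:c]=mm[b:d,a:c]
    if not m.any(): print(k,'none');continue
    P,_=cloud(n,p,D,m);print(k,np.round(np.percentile(P[:,2],[2,50,98]),4))
    for lo,hi in L[k]: rep(k,P,lo,hi)
go([.5364,.1313,.231],146.2,3)
E
```

```text
hsv brass [ 19 160 180] [ 19 163 114] fin [ 12 203 217] [ 12 154 137] blue [109  79 116]
brass [0.0046 0.0267 0.0665]
brass 174 rect c [ 462.1 -233.1] size [33.3 13.6] ang 84.5 z 0.0648 PCAyaw deg 81.8 mean [ 0.4639 -0.2338  0.0639]
brass 263 rect c [ 462.1 -233.6] size [63.5 16.4] ang 80.5 z 0.0247 PCAyaw deg 79.7 mean [ 0.465  -0.2349  0.0241]
orange [0.0863 0.1136 0.1162]
orange 96 rect c [538.1 133.8] size [11.7 43.2] ang 55.1 z 0.1143 PCAyaw deg 142.3 mean [0.5399 0.1317 0.1137]
blue [0.0556 0.0737 0.0762]
blue 42 rect c [535.   53.7] size [37.  64.1] ang 85.3 z 0.0739 PCAyaw deg 172.2 mean [0.5326 0.0496 0.0737]
t 0.1 pos [0.2461 0.5469 0.2302] rot [-179.9    -0.    155.77] d [-9.673e-01 -5.776e-01 -7.000e-04] r [-0.0003  0.      0.0266]
```

The two views agree within 3 mm. Averaged: brass (0.4605,-0.2345) with yaw 80°, hub axis (0.537,0.132), fin yaw 146°, slot yaw 86°.

>>> {"method": "arm_command", "body": {
  "motion": [
    {"dx": -0.32,"dy": -0.19},
    {"dx": -0.64,"dy": -0.38},
    {"dx": -0.967,"dy": -0.577},
    {"dx": -0.967,"dy": -0.577}
  ]
}}

```text
$.motion[0]: bad value
```

>>> {"method": "arm_command", "body": {
  "motion": [
    {"dx": -0.32,"dy": -0.19},
    {"dx": -0.64,"dy": -0.38},
    {"dx": -0.967,"dy": -0.577},
    {"dx": -0.967,"dy": -0.577}
  ]
}}

```text
$.motion[0]: bad value
```

>>> {"method": "arm_command", "body": {
  "motion": [
    {"dx": -0.32,"dy": -0.19},
    {"dx": -0.64,"dy": -0.38},
    {"dx": -0.967,"dy": -0.577,"rz": 0.027},
    {"dx": -0.967,"dy": -0.577,"rz": 0.027},
    {"dx": -0.967,"dy": -0.577,"rz": 0.027}
  ]
}}

```text
$.motion[0]: bad value
```

```bash
python3 -c "
from go import *
go([.537,.132,.082],146)"
```

```text
t 0.1 pos [0.2461 0.5469 0.2302] rot [-179.9    -0.    155.77] d [-2.9038 -1.725   0.9911] r [-0.0003  0.      0.0271]
```

Every row apparently needs all seven fields.

>>> {"method": "arm_command", "body": {
  "motion": [
    {"dx": -0.32,"dy": -0.19,"dz": 0,"rx": 0,"ry": 0,"rz": 0,"jaw": 1},
    {"dx": -0.64,"dy": -0.38,"dz": 0,"rx": 0,"ry": 0,"rz": 0,"jaw": 1},
    {"dx": -0.967,"dy": -0.577,"dz": 0,"rx": 0,"ry": 0,"rz": 0,"jaw": 1},
    {"dx": -0.967,"dy": -0.577,"dz": 0,"rx": 0,"ry": 0,"rz": 0,"jaw": 1}
  ]
}}

```text
time_s: 0.6
position: [0.3449, 0.406, 0.2312]
tcp_rot: [-3.141, 0.001, 2.714]
wrist_force: [-0.5, 0.7, 0.3]
opening: 0.999
finger_force: 0.0
```

>>> {"method": "arm_command", "body": {
  "motion": [
    {"dx": -0.32,"dy": -0.19,"dz": 0,"rx": 0,"ry": 0,"rz": 0,"jaw": 1},
    {"dx": -0.64,"dy": -0.38,"dz": 0,"rx": 0,"ry": 0,"rz": 0,"jaw": 1},
    {"dx": -0.967,"dy": -0.577,"dz": 0,"rx": 0,"ry": 0,"rz": 0,"jaw": 1},
    {"dx": -0.967,"dy": -0.577,"dz": 0,"rx": 0,"ry": 0,"rz": 0,"jaw": 1}
  ]
}}

```text
time_s: 1.1
position: [0.4411, 0.2682, 0.2307]
tcp_rot: [-3.141, -0.0, 2.714]
wrist_force: [0.1, 0.7, -0.4]
opening: 0.999
finger_force: 0.0
```

>>> {"method": "arm_command", "body": {
  "motion": [
    {"dx": -0.32,"dy": -0.19,"dz": 0,"rx": 0,"ry": 0,"rz": 0,"jaw": 1},
    {"dx": -0.64,"dy": -0.38,"dz": 0,"rx": 0,"ry": 0,"rz": 0,"jaw": 1},
    {"dx": -0.967,"dy": -0.577,"dz": 0,"rx": 0,"ry": 0,"rz": 0.027,"jaw": 1},
    {"dx": -0.967,"dy": -0.577,"dz": 0,"rx": 0,"ry": 0,"rz": 0.027,"jaw": 1},
    {"dx": -0.967,"dy": -0.577,"dz": 0,"rx": 0,"ry": 0,"rz": 0.027,"jaw": 1}
  ]
}}

```text
time_s: 1.72
position: [0.536, 0.1335, 0.2309]
tcp_rot: [3.141, -0.001, 2.551]
wrist_force: [-0.6, 0.4, -0.2]
opening: 0.995
finger_force: 0.0
```

```bash
python3 -c "
from go import *
go([.537,.132,.082],146)"
```

```text
t 1.725 pos [0.536  0.1335 0.2309] rot [ 1.7999e+02 -8.0000e-02  1.4619e+02] d [-0.0122 -0.0047  0.9927] r [ 0.     -0.0002  0.0005]
```

Descend, then close lightly.

>>> {"method": "arm_command", "body": {
  "motion": [
    {"dx": -0.01,"dy": -0.005,"dz": 0.3,"rx": 0,"ry": 0,"rz": 0,"jaw": 0.6},
    {"dx": -0.01,"dy": -0.005,"dz": 0.6,"rx": 0,"ry": 0,"rz": 0,"jaw": 0.2},
    {"dx": -0.01,"dy": -0.005,"dz": 0.85,"rx": 0,"ry": 0,"rz": 0,"jaw": 0},
    {"dx": -0.01,"dy": -0.005,"dz": 0.99,"rx": 0,"ry": 0,"rz": 0,"jaw": -0.2},
    {"dx": -0.01,"dy": -0.005,"dz": 0.99,"rx": 0,"ry": 0,"rz": 0,"jaw": -0.5},
    {"dx": -0.01,"dy": -0.005,"dz": 0.99,"rx": 0,"ry": 0,"rz": 0,"jaw": -1},
    {"dx": -0.01,"dy": -0.005,"dz": 0.99,"rx": 0,"ry": 0,"rz": 0,"jaw": -1},
    {"dx": -0.01,"dy": -0.005,"dz": 0.99,"rx": 0,"ry": 0,"rz": 0,"jaw": -1},
    {"dx": -0.01,"dy": -0.005,"dz": 0.99,"rx": 0,"ry": 0,"rz": 0,"jaw": -1}
  ],
  "newtons": 30
}}

```text
time_s: 2.85
position: [0.5372, 0.1327, 0.0834]
tcp_rot: [3.139, -0.001, 2.552]
wrist_force: [0.8, 6.8, -5.8]
opening: 0.137
finger_force: 35.8
```

>>> {"method": "arm_command", "body": {
  "motion": [
    {"dx": 0,"dy": 0,"dz": 0,"rx": 0,"ry": 0,"rz": 0.02,"jaw": -1},
    {"dx": 0,"dy": 0,"dz": 0,"rx": 0,"ry": 0,"rz": 0.04,"jaw": -1},
    {"dx": 0,"dy": 0,"dz": 0,"rx": 0,"ry": 0,"rz": 0.06,"jaw": -1},
    {"dx": 0,"dy": 0,"dz": 0,"rx": 0,"ry": 0,"rz": 0.08,"jaw": -1},
    {"dx": 0,"dy": 0,"dz": 0,"rx": 0,"ry": 0,"rz": 0.1,"jaw": -1},
    {"dx": 0,"dy": 0,"dz": 0,"rx": 0,"ry": 0,"rz": 0.12,"jaw": -1},
    {"dx": 0,"dy": 0,"dz": 0,"rx": 0,"ry": 0,"rz": 0.14,"jaw": -1},
    {"dx": 0,"dy": 0,"dz": 0,"rx": 0,"ry": 0,"rz": 0.155,"jaw": -1},
    {"dx": 0,"dy": 0,"dz": 0,"rx": 0,"ry": 0,"rz": 0.167,"jaw": -1},
    {"dx": 0,"dy": 0,"dz": 0,"rx": 0,"ry": 0,"rz": 0.167,"jaw": -1},
    {"dx": 0,"dy": 0,"dz": 0,"rx": 0,"ry": 0,"rz": 0.167,"jaw": -1}
  ]
}}

```text
time_s: 4.22
position: [0.5357, 0.1321, 0.0834]
tcp_rot: [-3.138, -0.002, 1.502]
wrist_force: [-6.7, 2.8, -3.2]
opening: 0.132
finger_force: 36.4
```

>>> {"method": "arm_command", "body": {
  "motion": [
    {"dx": 0,"dy": 0,"dz": 0,"rx": 0,"ry": 0,"rz": 0,"jaw": -0.3},
    {"dx": 0,"dy": 0,"dz": 0,"rx": 0,"ry": 0,"rz": 0,"jaw": 0},
    {"dx": 0,"dy": 0,"dz": 0,"rx": 0,"ry": 0,"rz": 0,"jaw": 0.2},
    {"dx": 0,"dy": 0,"dz": 0,"rx": 0,"ry": 0,"rz": 0,"jaw": 0.2},
    {"dx": 0,"dy": 0,"dz": -0.25,"rx": 0,"ry": 0,"rz": 0,"jaw": 0.2},
    {"dx": 0,"dy": 0,"dz": -0.6,"rx": 0,"ry": 0,"rz": 0,"jaw": 0.2},
    {"dx": 0,"dy": 0,"dz": -0.9,"rx": 0,"ry": 0,"rz": 0,"jaw": 0.2},
    {"dx": 0,"dy": 0,"dz": -0.9,"rx": 0,"ry": 0,"rz": 0,"jaw": 0.2}
  ]
}}

```text
time_s: 5.22
position: [0.539, 0.1306, 0.2233]
tcp_rot: [3.133, -0.002, 1.5]
wrist_force: [0.2, -0.2, -0.5]
opening: 0.597
finger_force: 0.0
```

```bash
python3 -c "
from go import *
go([.4605,-.2345,.218],80,3)"
```

```text
t 5.225 pos [0.539  0.1306 0.2233] rot [ 1.7949e+02 -1.3000e-01  8.5930e+01] d [-0.8217 -0.1165  0.009 ] r [ 0.0014 -0.0004  0.0165]
```

>>> {"method": "arm_command", "body": {
  "motion": [
    {"dx": -0.35,"dy": -0.05,"dz": 0,"rx": 0,"ry": 0,"rz": 0,"jaw": 0.2},
    {"dx": -0.7,"dy": -0.1,"dz": 0,"rx": 0,"ry": 0,"rz": 0,"jaw": 0.2},
    {"dx": -0.82,"dy": -0.117,"dz": 0,"rx": 0,"ry": 0,"rz": 0,"jaw": 0.2}
  ]
}}

```text
time_s: 5.6
position: [0.5103, 0.0067, 0.2168]
tcp_rot: [-3.14, 0.001, 1.497]
wrist_force: [-0.9, 0.3, -0.4]
opening: 0.603
finger_force: 0.0
```

>>> {"method": "arm_command", "body": {
  "motion": [
    {"dx": -0.35,"dy": -0.05,"dz": 0,"rx": 0,"ry": 0,"rz": 0,"jaw": 0.2},
    {"dx": -0.7,"dy": -0.1,"dz": 0,"rx": 0,"ry": 0,"rz": 0,"jaw": 0.2},
    {"dx": -0.82,"dy": -0.117,"dz": 0,"rx": 0,"ry": 0,"rz": 0,"jaw": 0.2}
  ]
}}

```text
time_s: 5.98
position: [0.4843, -0.1144, 0.217]
tcp_rot: [-3.141, -0.0, 1.497]
wrist_force: [0.5, 0.5, 0.7]
opening: 0.602
finger_force: 0.0
```

>>> {"method": "arm_command", "body": {
  "motion": [
    {"dx": -0.35,"dy": -0.05,"dz": 0,"rx": 0,"ry": 0,"rz": 0.01,"jaw": 0.2},
    {"dx": -0.7,"dy": -0.1,"dz": 0,"rx": 0,"ry": 0,"rz": 0.0165,"jaw": 0.2},
    {"dx": -0.82,"dy": -0.117,"dz": 0,"rx": 0,"ry": 0,"rz": 0.0165,"jaw": 0.2},
    {"dx": -0.82,"dy": -0.117,"dz": 0,"rx": 0,"ry": 0,"rz": 0.0165,"jaw": 0.2},
    {"dx": -0.82,"dy": -0.117,"dz": 0,"rx": 0,"ry": 0,"rz": 0.0165,"jaw": 0.2}
  ]
}}

```text
time_s: 6.6
position: [0.4592, -0.2325, 0.2177]
tcp_rot: [-3.142, -0.001, 1.398]
wrist_force: [0.7, -0.6, 0.8]
opening: 0.602
finger_force: 0.0
```

```bash
python3 - <<'E'
from seg import *
from go import go
p,D=snap('top','top1');M=masks(p)
for k,(a,b,c,d),lo in [('brass',(415,285,475,315),.057),('brass',(415,285,475,315),.018),('orange',(150,205,225,275),.104),('blue',(225,210,270,275),.066)]:
    m=np.zeros((480,640),bool);m[b:d,a:c]=M[k][b:d,a:c];P,_=cloud('top',p,D,m); 
    if len(P): rep(k,P,lo,lo+.014)
go([.4605,-.2345,.028],80)
E
```

```text
brass 217 rect c [ 459.  -235.7] size [35.4 11.9] ang 79.8 z 0.0629 PCAyaw deg 81.0 mean [ 0.4594 -0.2344  0.0629]
brass 158 rect c [ 459. -236.] size [64.1 14. ] ang 79.1 z 0.023 PCAyaw deg 75.7 mean [ 0.4606 -0.2217  0.0233]
orange 288 rect c [536.3 131.5] size [42.4 10.6] ang 85.6 z 0.1108 PCAyaw deg 85.7 mean [0.5361 0.1305 0.1106]
blue 714 rect c [531.5  53.3] size [41.  65.9] ang 86.7 z 0.0709 PCAyaw deg 176.9 mean [0.5306 0.0547 0.0709]
t 6.65 pos [ 0.4593 -0.2324  0.2178] rot [ 1.7999e+02 -4.0000e-02  8.0120e+01] d [-0.013   0.0104  1.2651] r [ 0.     -0.0001  0.0003]
```

View pics/top1.png

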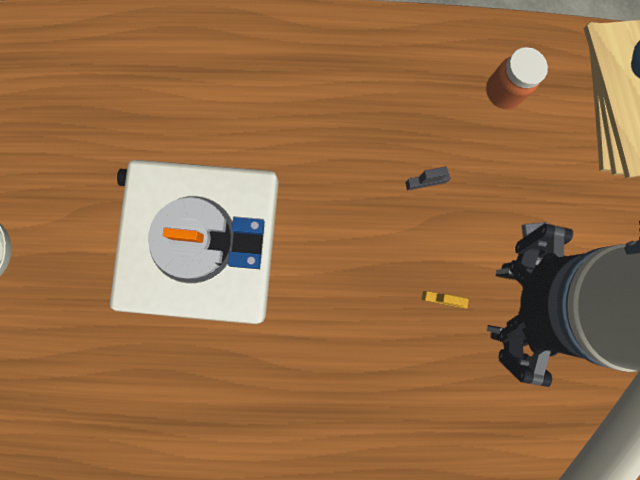

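The fin at (183,235) and the notch at (217,240) now line up with the slot, with the hub about -1° off. The gripper is over the brass key at (445,299), so I'll descend and grip.

>>> {"method": "arm_command", "body": {
  "motion": [
    {"dx": -0.013,"dy": 0.01,"dz": 0.3,"rx": 0,"ry": 0,"rz": 0,"jaw": 0.2},
    {"dx": -0.013,"dy": 0.01,"dz": 0.6,"rx": 0,"ry": 0,"rz": 0,"jaw": 0.2},
    {"dx": -0.013,"dy": 0.01,"dz": 0.9,"rx": 0,"ry": 0,"rz": 0,"jaw": 0.2}
  ]
}}

```text
time_s: 7.02
position: [0.4604, -0.2347, 0.0817]
tcp_rot: [3.141, -0.0, 1.398]
wrist_force: [-0.8, 0.1, -0.4]
opening: 0.604
finger_force: 0.0
```

>>> {"method": "arm_command", "body": {
  "motion": [
    {"dx": 0,"dy": 0,"dz": 0.2,"rx": 0,"ry": 0,"rz": 0,"jaw": 0.2},
    {"dx": 0,"dy": 0,"dz": 0.36,"rx": 0,"ry": 0,"rz": 0,"jaw": 0},
    {"dx": 0,"dy": 0,"dz": 0.36,"rx": 0,"ry": 0,"rz": 0,"jaw": -0.3},
    {"dx": 0,"dy": 0,"dz": 0.36,"rx": 0,"ry": 0,"rz": 0,"jaw": -0.5},
    {"dx": 0,"dy": 0,"dz": 0.36,"rx": 0,"ry": 0,"rz": 0,"jaw": -1},
    {"dx": 0,"dy": 0,"dz": 0.36,"rx": 0,"ry": 0,"rz": 0,"jaw": -1},
    {"dx": 0,"dy": 0,"dz": 0.36,"rx": 0,"ry": 0,"rz": 0,"jaw": -1},
    {"dx": 0,"dy": 0,"dz": 0.36,"rx": 0,"ry": 0,"rz": 0,"jaw": -1}
  ],
  "newtons": 40
}}

```text
time_s: 8.02
position: [0.4608, -0.2363, 0.0305]
tcp_rot: [3.139, 0.0, 1.396]
wrist_force: [0.9, 2.9, 7.0]
opening: 0.134
finger_force: 44.5
```

>>> {"method": "arm_command", "body": {
  "motion": [
    {"dx": 0,"dy": 0,"dz": -0.1,"rx": 0,"ry": 0,"rz": 0,"jaw": -1},
    {"dx": 0,"dy": 0,"dz": -0.35,"rx": 0,"ry": 0,"rz": 0,"jaw": -1},
    {"dx": 0,"dy": 0,"dz": -0.65,"rx": 0,"ry": 0,"rz": 0,"jaw": -1},
    {"dx": 0,"dy": 0,"dz": -0.9,"rx": 0,"ry": 0,"rz": 0,"jaw": -1},
    {"dx": 0,"dy": 0,"dz": -0.9,"rx": 0,"ry": 0,"rz": 0,"jaw": -1}
  ]
}}

```text
time_s: 8.65
position: [0.4611, -0.2372, 0.1684]
tcp_rot: [3.135, 0.003, 1.396]
wrist_force: [-0.2, 0.4, -1.4]
opening: 0.13
finger_force: 43.5
```

```bash
python3 -c "
from go import *
go([.533,.070,.165],86.2,2.2)"
```

```text
t 8.65 pos [ 0.4611 -0.2372  0.1684] rot [1.7961e+02 1.7000e-01 7.9980e+01] d [0.9546 0.0526 0.0078] r [ 0.001   0.0005 -0.0173]
```

>>> {"method": "arm_command", "body": {
  "motion": [
    {"dx": 0.3,"dy": 0.017,"dz": 0,"rx": 0,"ry": 0,"rz": 0,"jaw": -1},
    {"dx": 0.65,"dy": 0.035,"dz": 0,"rx": 0,"ry": 0,"rz": 0,"jaw": -1},
    {"dx": 0.95,"dy": 0.052,"dz": 0,"rx": 0,"ry": 0,"rz": 0,"jaw": -1}
  ]
}}

```text
time_s: 9.02
position: [0.4916, -0.0956, 0.1621]
tcp_rot: [-3.139, -0.0, 1.396]
wrist_force: [1.0, -0.5, -1.4]
opening: 0.136
finger_force: 43.4
```

>>> {"method": "arm_command", "body": {
  "motion": [
    {"dx": 0.3,"dy": 0.017,"dz": 0,"rx": 0,"ry": 0,"rz": 0,"jaw": -1},
    {"dx": 0.65,"dy": 0.035,"dz": 0,"rx": 0,"ry": 0,"rz": -0.01,"jaw": -1},
    {"dx": 0.9,"dy": 0.05,"dz": 0,"rx": 0,"ry": 0,"rz": -0.0173,"jaw": -1},
    {"dx": 0.95,"dy": 0.052,"dz": 0,"rx": 0,"ry": 0,"rz": -0.0173,"jaw": -1},
    {"dx": 0.95,"dy": 0.052,"dz": 0,"rx": 0,"ry": 0,"rz": -0.0173,"jaw": -1}
  ]
}}

```text
time_s: 9.65
position: [0.5241, 0.0416, 0.1626]
tcp_rot: [-3.14, 0.001, 1.505]
wrist_force: [0.1, -0.1, -1.1]
opening: 0.135
finger_force: 43.3
```

```bash
python3 - <<'E'
from seg import *
from go import go
for n in ('scene','top'):
    p,D=snap(n,n+'2');h=cv2.cvtColor(p,cv2.COLOR_RGB2HSV).astype(int)
    m=(h[...,0]>=17)&(h[...,0]<=28)&(h[...,1]>100)&(h[...,2]>60)
    P,uv=cloud(n,p,D,m); s=telemetry.state()['position']
    k=(np.abs(P[:,:2]-s[:2])<.06).all(1)&(P[:,2]>.11);P=P[k];uv=uv[k];print(n,len(P))
    if len(P): print(np.round(np.percentile(P,[1,50,99],axis=0),4)); print(uv.min(0),uv.max(0))
go([.533,.070,.165],86.2)
a=cv2.imread('pics/scene2.png')[130:290,280:440];b=cv2.imread('pics/top2.png')[170:330,160:320]
cv2.imwrite('pics/crop2.png',np.hstack([cv2.resize(x,(400,400),interpolation=2) for x in (a,b)]))
E
```

```text
scene 597
[[0.5192 0.0125 0.1358]
 [0.5314 0.0302 0.1551]
 [0.5357 0.0737 0.1988]]
[325. 151.] [358. 190.]
top 0
t 9.75 pos [0.5243 0.0407 0.1632] rot [-1.7995e+02  4.0000e-02  8.6130e+01] d [ 0.1989  0.0445 -0.012 ] r [-0.0002  0.0001 -0.0002]
```

View pics/crop2.png

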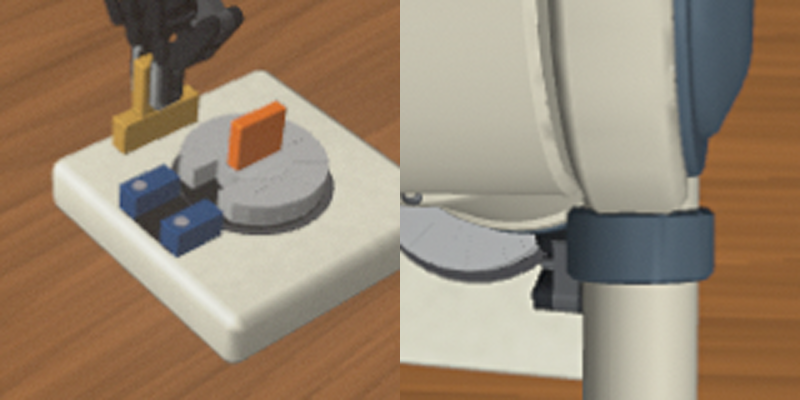

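The scene crop shows the key held upright at crop (155,120), not yet over the slot, and the notch facing the slot. The key centre is about 2 mm past the TCP along y. I'll move over the slot, aiming about 4 mm outward because the notch's inner end leaves only 3 mm, and then lower.

>>> {"method": "arm_command", "body": {
  "motion": [
    {"dx": 0.1,"dy": 0.03,"dz": 0,"rx": 0,"ry": 0,"rz": 0,"jaw": -1},
    {"dx": 0.166,"dy": 0.045,"dz": 0,"rx": 0,"ry": 0,"rz": 0,"jaw": -1},
    {"dx": 0.166,"dy": 0.045,"dz": 0.1,"rx": 0,"ry": 0,"rz": 0,"jaw": -1},
    {"dx": 0.166,"dy": 0.045,"dz": 0.2,"rx": 0,"ry": 0,"rz": 0,"jaw": -1},
    {"dx": 0.166,"dy": 0.045,"dz": 0.28,"rx": 0,"ry": 0,"rz": 0,"jaw": -1},
    {"dx": 0.166,"dy": 0.045,"dz": 0.34,"rx": 0,"ry": 0,"rz": 0,"jaw": -1},
    {"dx": 0.166,"dy": 0.045,"dz": 0.34,"rx": 0,"ry": 0,"rz": 0,"jaw": -1},
    {"dx": 0.166,"dy": 0.045,"dz": 0.34,"rx": 0,"ry": 0,"rz": 0,"jaw": -1}
  ]
}}

```text
time_s: 10.75
position: [0.5333, 0.0662, 0.1133]
tcp_rot: [3.141, -0.0, 1.505]
wrist_force: [0.3, -0.5, -1.7]
opening: 0.132
finger_force: 43.4
```

```bash
python3 - <<'E'
from seg import *
from go import go
n='scene';p,D=snap(n,'scene3');h=cv2.cvtColor(p,cv2.COLOR_RGB2HSV).astype(int)
m=(h[...,0]>=17)&(h[...,0]<=28)&(h[...,1]>100)&(h[...,2]>60)
P,uv=cloud(n,p,D,m);s=telemetry.state()['position']
k=(np.abs(P[:,:2]-s[:2])<.06).all(1)&(P[:,2]>.06);print(np.round(np.percentile(P[k],[1,50,99],axis=0),4))
go([.5327,.065,.0835],86.2)
cv2.imwrite('pics/crop3.png',cv2.resize(p[150:270,300:440,::-1],None,fx=5,fy=5,interpolation=2))
E
```

```text
[[0.5272 0.037  0.0857]
 [0.5404 0.0545 0.1044]
 [0.545  0.0988 0.1508]]
t 10.8 pos [0.5334 0.0662 0.1135] rot [ 1.7993e+02 -1.0000e-02  8.6220e+01] d [-0.0084 -0.0045  0.2003] r [ 0.0002 -0.      0.0001]
```

View pics/crop3.png

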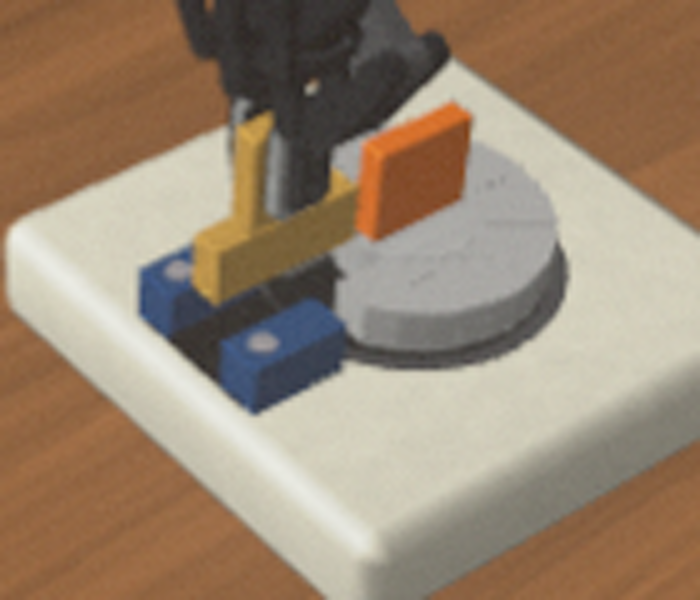

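The key hangs over the slot, with its near end at crop (207,265) above the gap between the cheeks, parallel to slot and notch. I'll shift slightly outward and lower it in.

>>> {"method": "arm_command", "body": {
  "motion": [
    {"dx": -0.015,"dy": -0.004,"dz": 0.05,"rx": 0,"ry": 0,"rz": 0,"jaw": -1},
    {"dx": -0.015,"dy": -0.004,"dz": 0.09,"rx": 0,"ry": 0,"rz": 0,"jaw": -1},
    {"dx": -0.015,"dy": -0.004,"dz": 0.13,"rx": 0,"ry": 0,"rz": 0,"jaw": -1},
    {"dx": -0.015,"dy": -0.004,"dz": 0.16,"rx": 0,"ry": 0,"rz": 0,"jaw": -1},
    {"dx": -0.015,"dy": -0.004,"dz": 0.175,"rx": 0,"ry": 0,"rz": 0,"jaw": -1},
    {"dx": -0.015,"dy": -0.004,"dz": 0.185,"rx": 0,"ry": 0,"rz": 0,"jaw": -1},
    {"dx": -0.015,"dy": -0.004,"dz": 0.185,"rx": 0,"ry": 0,"rz": 0,"jaw": -1}
  ]
}}

```text
time_s: 11.68
position: [0.5323, 0.064, 0.0851]
tcp_rot: [3.142, 0.0, 1.505]
wrist_force: [-0.1, -0.3, -0.9]
opening: 0.134
finger_force: 43.4
```

>>> {"method": "arm_command", "body": {
  "motion": [
    {"dx": 0,"dy": 0,"dz": 0.006,"rx": 0,"ry": 0,"rz": 0,"jaw": -1},
    {"dx": 0,"dy": 0,"dz": 0.012,"rx": 0,"ry": 0,"rz": 0,"jaw": -1},
    {"dx": 0,"dy": 0,"dz": 0.012,"rx": 0,"ry": 0,"rz": 0,"jaw": -1}
  ]
}}

```text
time_s: 12.05
position: [0.5326, 0.0641, 0.0845]
tcp_rot: [3.14, -0.0, 1.505]
wrist_force: [-2.4, 1.1, 4.9]
opening: 0.135
finger_force: 44.3
```

Contact at the floor. Release and rise.

>>> {"method": "arm_command", "body": {
  "motion": [
    {"dx": 0,"dy": 0,"dz": 0,"rx": 0,"ry": 0,"rz": 0,"jaw": -0.6},
    {"dx": 0,"dy": 0,"dz": 0,"rx": 0,"ry": 0,"rz": 0,"jaw": -0.3},
    {"dx": 0,"dy": 0,"dz": 0,"rx": 0,"ry": 0,"rz": 0,"jaw": 0},
    {"dx": 0,"dy": 0,"dz": 0,"rx": 0,"ry": 0,"rz": 0,"jaw": 0},
    {"dx": 0,"dy": 0,"dz": -0.2,"rx": 0,"ry": 0,"rz": 0,"jaw": 0},
    {"dx": 0,"dy": 0,"dz": -0.55,"rx": 0,"ry": 0,"rz": 0,"jaw": 0},
    {"dx": 0,"dy": 0,"dz": -0.95,"rx": 0,"ry": 0,"rz": 0,"jaw": 0},
    {"dx": 0,"dy": 0,"dz": -0.95,"rx": 0,"ry": 0,"rz": 0,"jaw": 0}
  ]
}}

```text
time_s: 13.05
position: [0.5343, 0.0641, 0.2325]
tcp_rot: [3.131, -0.001, 1.505]
wrist_force: [0.3, 0.1, -0.3]
opening: 0.5
finger_force: 0.0
```

>>> {"method": "arm_command", "body": {
  "motion": [
    {"dx": -0.35,"dy": 0,"dz": 0,"rx": 0,"ry": 0,"rz": 0,"jaw": 0},
    {"dx": -0.7,"dy": 0,"dz": 0,"rx": 0,"ry": 0,"rz": 0,"jaw": 0},
    {"dx": -0.98,"dy": 0,"dz": 0,"rx": 0,"ry": 0,"rz": 0,"jaw": 0},
    {"dx": -0.98,"dy": 0,"dz": 0,"rx": 0,"ry": 0,"rz": 0,"jaw": 0}
  ]
}}

```text
time_s: 13.55
position: [0.522, -0.0852, 0.2243]
tcp_rot: [-3.14, 0.0, 1.501]
wrist_force: [0.2, -0.3, -0.3]
opening: 0.5
finger_force: 0.0
```

>>> {"method": "arm_command", "body": {
  "motion": [
    {"dx": -0.35,"dy": 0,"dz": 0,"rx": 0,"ry": 0,"rz": 0,"jaw": 0},
    {"dx": -0.7,"dy": 0,"dz": 0,"rx": 0,"ry": 0,"rz": 0,"jaw": 0},
    {"dx": -0.98,"dy": 0,"dz": 0,"rx": 0,"ry": 0,"rz": 0,"jaw": 0},
    {"dx": -0.98,"dy": 0,"dz": 0,"rx": 0,"ry": 0,"rz": 0,"jaw": 0}
  ]
}}

```text
time_s: 14.05
position: [0.5125, -0.2308, 0.2242]
tcp_rot: [-3.14, -0.001, 1.502]
wrist_force: [0.2, -0.2, -0.5]
opening: 0.499
finger_force: 0.0
```

```bash
python3 - <<'E'
from seg import *
p,D=snap('top','top4');M=masks(p);h=cv2.cvtColor(p,cv2.COLOR_RGB2HSV).astype(int)
M['brass']=(h[...,0]>=17)&(h[...,0]<=30)&(h[...,1]>120)
for k,(a,b,c,d),lo,hi in [('brass',(200,215,285,275),.108,.126),('brass',(200,215,285,275),.07,.085),('orange',(150,205,225,275),.104,.118)]:
    m=np.zeros((480,640),bool);m[b:d,a:c]=M[k][b:d,a:c];P,_=cloud('top',p,D,m); 
    if len(P): rep(k,P,lo,hi)
q,_=snap('scene','scene4')
cv2.imwrite('pics/crop4.png',np.hstack([cv2.resize(x,(400,400),interpolation=2) for x in (q[130:290,300:460,::-1],p[170:330,130:290,::-1])]))
E
```

```text
brass 273 rect c [533.7  63.4] size [34.7 12.2] ang 84.9 z 0.1168 PCAyaw deg 86.4 mean [0.5332 0.0627 0.1164]
brass 247 rect c [533.8  63.9] size [63.4 14.2] ang 85.8 z 0.0768 PCAyaw deg 87.5 mean [0.5319 0.0588 0.0768]
orange 290 rect c [536.5 131.4] size [42.4 10.8] ang 85.8 z 0.1108 PCAyaw deg 85.8 mean [0.5361 0.1308 0.1106]
```

View pics/crop4.png

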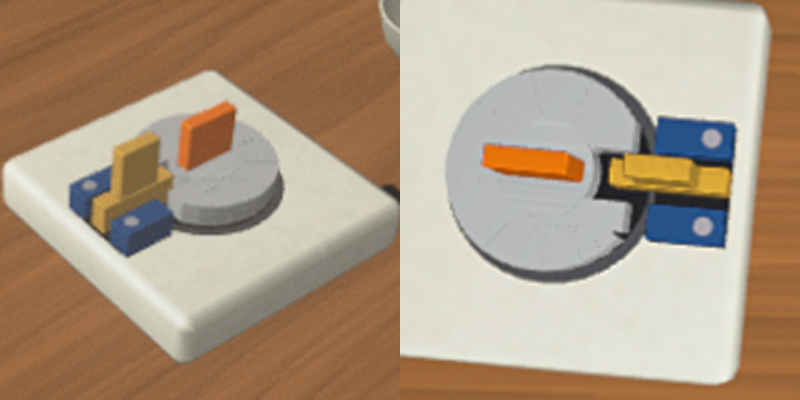

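The key sits upright on the floor of slot and notch, about 6 mm from the slot point. Tab top measures 0.117 m, against 0.118 expected, and the hub is aligned. Handing in.

```bash
python3 -c "
from plant import env
print(env.close_job())"
```

```text
the job is handed in; nothing more can be done
None
```

I turned the hub to within about 1° of the slot, set the brass key upright and fully down in slot and notch (about 6 mm from the slot point, within the 16 mm limit), released it, never touched the steel key, and handed the job in at about 14 s; no verdict came back.

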